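Stand the fallen jar up and bring it round to the clamp

ROBOT

A 6-joint arm with a two-finger parallel gripper is mounted at the origin on the work surface. World frame = base frame: x ahead of the robot, y to its left, z up, the work surface at z = 0. Lengths are in m, angles in rad, forces in N, time in s.
With the tool pointing down it reaches from about 0.35 to 0.85 m from the base axis. Payload 8.1 kg.
Tool frame: the origin (TCP) lies at the very end of the fingers, on their centre line; the grasp point (between the pads) lies 19 mm behind it; z points along the fingers, y is the direction in which the jaws open and shut (so a half turn about z gives the same grasp; the last joint's range is limited). The gripper opens to 93 mm and grips with 3 to 60 N. Pads are 15 mm wide; open, the fingers measure 128 mm over their backs; the gripper's body (75 mm by 188 mm) begins 65 mm behind the grasp point.
Start: joints at [-1.19, 0.13, 1.488, -0, 1.523, -0.085], TCP at [0.27, -0.536, 0.189] pointing down, gripper open.
Joint ranges: [-2.96, 2.96], [-0.89, 2.26], [0.02, 2.5], [-1.34, 4.48], [0, 2.73], [-2.66, 2.66]. Speed limits (rad/s): [2.39, 2.39, 2.79, 3.14, 3.14, 3.14].

INTERFACE

Orientations are given as a rotation vector (axis times angle).
In Python, from plant import * gives the robot as it stands.
- The arm moves only by the tool apply_moves, never from a script. Its argument "commands" is one flat list of numbers, 7 for each row, row after row: the shift along the world's x, y, z in cm, then the turn, a rotation vector about the world's x, y, z in rad, then the finger opening in cm, from 0 to 9.3. A call has 1 to 8 rows; each row shifts and turns the pose as measured when the row begins; what a row does not reach is not made up. A row lasts 1/8 s, in which the tool goes at most 62.5 mm and 10.7 degrees, less where a joint would pass 70% of its speed; a pose out of reach is approached as far as the arm can. A call with a gripper value outside its range is refused whole. The fingers move at their own pace and stop on an object; "squeeze" is the grip in N (left out, the last holds). Time passes only in rows, so rows that do not move let the fingers close. It gives the time, the measured TCP pose, the force and the opening at its end, in the units of the state.
- read_state(): the state, without advancing time (a new reading comes with each control period).
- read_camera(name): name is "scene" or "top" or "wrist"; returns (picture, depth): 400x640x3 uint8, blue, green, red; 400x640 float32, m along the optical axis (not along the pixel's ray), 0 where there is no reading.
- camera_model(name): a dict with "intrinsics" (3x3 intrinsics, pixels), "R" (3x3) and "t" (3): a world point X has camera coordinates R X + t. Camera axes: x right, y down, z forward; pixel columns grow to the right and rows downward; lengths in m; the calibration is good to about 2 mm. A picture is of the moment at which its call begins: read the wrist's pose just before it. camera_model takes no time and is no camera call; for the wrist camera it gives the pose at the moment of the call.
- close_job(): hands the job in, once; it reports no verdict.
Trained networks look in the newest picture that a camera, given by its name, has taken for a name from the list of things; names that differ only in an ending like _2 or _b are one class to them, and where a whole thing is asked for, a point or a joint stands for the part that bears it (a point fixed in the world has none). Each returns a list of dicts, best first, with "conf" (0 to 1); they miss things now and then, are a little off and sometimes report something else, mostly with a low value. They report only what shows in the picture. A call takes as long as a camera call.
- find_in(query, camera): "point" ([x, y, z] in m, in the coordinates of the camera as it stood for that picture, good to about 4 mm: the middle of the surface that is visible of it).
- cut_out(query, camera): "mask" (400x640 bool, what is visible of it).
- spot_point(query, camera): "point" ([x, y, z] in m, in the coordinates of the camera as it stood for that picture, good to about 4 mm: a listed point, or the origin of a listed thing).
The state is a dict: "t": time; "q": joint angles; "dq": joint speeds; "joint_torque": joint torques, N m; "tool_pos": TCP position; "orientation": TCP orientation; "force": force on the tool from outside, world axes, zero at the start; "wrist_torque": the same for the moment, N m; "opening": finger opening in m.
Only numpy, scipy, OpenCV 4.12 (cv2) and the standard library are available. Lean on these libraries where they do the work, as an engineer would, in place of code of your own. Each camera call takes 0.05 s, during which the arm holds its last target. There are 200 camera calls.

TASK

On the turning spice carousel the square jar has fallen over in its lane; stand it upright in the middle of the lane between its two round neighbours and let go of it. Then turn the carousel by the bar handle on its central post until that jar stands on the straight line from the post to the metal clamp on the block's edge, and finish while still gripping the handle, holding the carousel still there (it swings back if released). Keep the two neighbours standing in their places and leave the jug, bowl, pestle and spoon on the block where they are.

Things in the scene. Friction and masses are not known exactly. Their poses are not given: they have to be found in the camera images.
- block: Fixed dark hardwood pounding block, 430 (x) x 700 (y) x 60 mm high, lying on the table; origin at the centre of its underside, below the carousel's axis; its -x edge is the near one. Its position and yaw vary.
- carousel: Round wooden turntable, 390 mm across, tray 14 mm thick, on a foot on the block; turns either way about its own vertical z axis through its origin, which is at the tray's underside, 75 mm above the table. Three empty aluminium cups are fixed on its far side. Turns smoothly against thick grease (0.25 N m s per rad, friction 0.04 N m); a weak pull of 0.12 N m per radian brings it back towards its starting angle when let go (the block stands lopsided).
- lane_mid (a point): Middle of the lane's top: a raised plank on the tray, 56 mm wide (carousel x), 284 mm long (carousel y), 100 mm from the turning axis at the carousel's -x side, top 24 mm above the carousel's origin. Open-sided in the middle; each end (from 92 mm) has a fence 18 mm above the lane round a pot, with a 5 mm lip (82 to 86 mm) towards the middle. Axes as the carousel's.
- handle (a point): Middle of the bar handle on top of the carousel's central post: upright-sided wooden bar 70 mm long (along the carousel's own y), 14 mm thick (along its x), 34 mm high, centred on the turning axis 120 mm above the carousel's origin; nothing else within 70 mm of the axis at that height. Axes as the carousel's.
- jar_center (a point): Square white ceramic jar, 96 mm long, about 0.25 kg: body 46 x 46 x 72 mm, then a fixed round wooden cap (38 mm across, 24 mm high). Point half-way along its centre line, 48 mm from the base. Own x runs from base to cap (up when upright). Starts lying flat along the lane, cap towards the carousel's +y, this point 23 mm above the lane; upright it is 48 mm above.
- jar: The same jar as a body, axes as above; origin on the middle of the side it lies on at the start, 23 mm from its centre line.
- pot_a_center (a point): Centre of the squat round white pot with a flat wooden lid, 46 mm across, 58 mm high, standing in the fence at the lane's +y end (112 mm from the lane's middle).
- pot_b_center (a point): Centre of the like pot at the lane's -y end (112 mm from the lane's middle).
- clamp: Metal G-clamp fixed on the block's near edge, at its left or right part; origin on the block's top under the screw, 262 mm from the carousel's axis. Axes as the block's. It rises 68 mm above the block.
- jug: Yellow plastic jug with a twist cap, 112 mm across, 219 mm high, standing on the block; origin at the centre of its underside. Leave alone.
- bowl: Orange bowl, 140 mm across, 55 mm high, on the block; origin at the centre of its underside. Leave alone.
- pestle: Short wooden pestle end, 46 mm across, 85 mm high, standing on the block's near edge on the other side from the clamp; origin at the centre of its underside. Leave alone.
- spoon: Aluminium cooking spoon, 200 mm long, lying on the block; origin at its middle, underside. Leave alone.

How it is judged:
By the outcome, as a careful person would: the job done as asked, in the order asked, and still so for the second after the job is handed in, while the arm keeps its last pose, push and grip.
It also fails if it takes over 58 s, if anything falls off the work surface, if the arm or the gripper's body presses on something with over 40 N, if the wrist force passes 120 N, or if a joint passes its speed limit or range.

## Working session

There is one attempt and no reset: what is moved stays moved. The work goes in short steps, Python scripts to look and compute and a tool call to move; the robot and the scene stay as the last step left them, time stands still between calls to the robot, and variables do not carry over. Pictures are saved under pics/ and viewed, about 8 in all and at most 12, crops included, and the job is handed in when it is done.

Besides the shell and the picture viewer there is one more tool, called after "Call:" in YAML: its name, and indented under it one key for each argument. apply_moves: Moves the arm, as the interface text tells. Its arguments: {"type":"object","properties":{"commands":{"type":"array"},"squeeze":{"type":"number"}},"required":["commands"]}

```bash
mkdir -p pics; ls
cat > h.py <<'E'
from plant import *
import numpy as np, cv2
from scipy.spatial.transform import Rotation as Ro
def w(cam,p,m=None):
    m=m or camera_model(cam); return np.array(m["R"]).T@(np.array(p)-np.array(m["t"]))
def spot(q,cam,m=None):
    r=spot_point(q,cam); return [(round(d["conf"],2),w(cam,d["point"],m).round(4).tolist()) for d in r[:3]]
E
python3 - <<'E'
from h import *
s=read_state(); print({k:np.round(v,3).tolist() for k,v in s.items()})
for c in ("top","scene"):
    p,d=read_camera(c); cv2.imwrite(f"pics/{c}0.png",p)
    for q in ["jar_center","lane_mid","handle","carousel","pot_a_center","clamp","jug","pestle","bowl","block"]:
        print(c,q,spot(q,c))
E
```

```text
pics
{'t': 0.0, 'q': [-1.19, 0.131, 1.489, 0.0, 1.523, -0.085], 'dq': [-0.001, -0.001, 0.002, -0.0, 0.001, -0.0], 'joint_torque': [-0.001, -55.984, -49.176, 0.077, 0.036, -0.0], 'tool_pos': [0.269, -0.535, 0.188], 'orientation': [-3.055, -0.725, 0.0], 'force': [0.021, -0.706, -0.73], 'wrist_torque': [-0.028, -0.052, -0.022], 'opening': 0.093}
top jar_center [(0.91, [0.4635, 0.0537, 0.1215])]
top lane_mid [(0.61, [0.4682, 0.0468, 0.1004])]
top handle [(0.77, [0.5628, 0.0335, 0.1951])]
top carousel [(0.84, [0.5648, 0.0306, 0.0737])]
top pot_a_center [(0.52, [0.4878, 0.1621, 0.1284])]
top clamp [(0.79, [0.3833, 0.2219, 0.0637])]
top jug [(0.77, [0.6916, -0.2556, 0.0583])]
top pestle [(0.68, [0.5659, 0.0336, 0.1969]), (0.62, [0.378, -0.157, 0.0598])]
top bowl [(0.73, [0.5893, 0.3032, 0.0612])]
top block []
scene jar_center [(0.8, [0.4735, 0.052, 0.1209]), (0.72, [0.689, -0.2519, 0.0613])]
scene lane_mid [(0.65, [0.4675, 0.0521, 0.0995]), (0.6, [0.3938, 0.2297, 0.0565])]
scene handle [(0.76, [0.5677, 0.0297, 0.1936]), (0.44, [0.4853, 0.1612, 0.1336])]
scene carousel [(0.88, [0.5673, 0.0329, 0.0728])]
scene pot_a_center [(0.62, [0.4846, 0.1619, 0.1292])]
scene clamp [(0.85, [0.3905, 0.2261, 0.0599]), (0.44, [0.4721, 0.0526, 0.1223]), (0.26, [0.5114, -0.268, 0.0602])]
scene jug [(0.72, [0.6939, -0.2518, 0.0633])]
scene pestle [(0.91, [0.3894, -0.1554, 0.0583])]
scene bowl [(0.89, [0.5904, 0.3045, 0.0593])]
scene block []
```

View pics/top0.png

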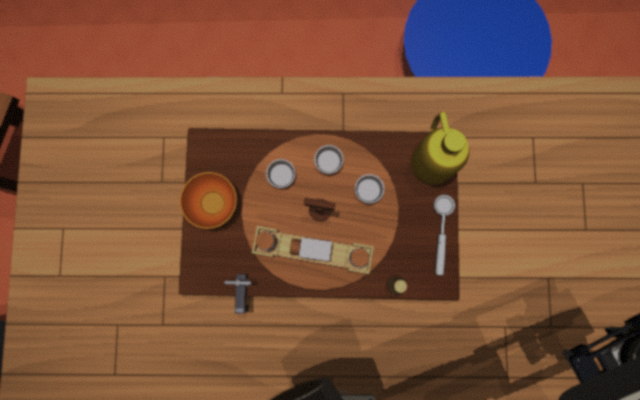

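View pics/scene0.png

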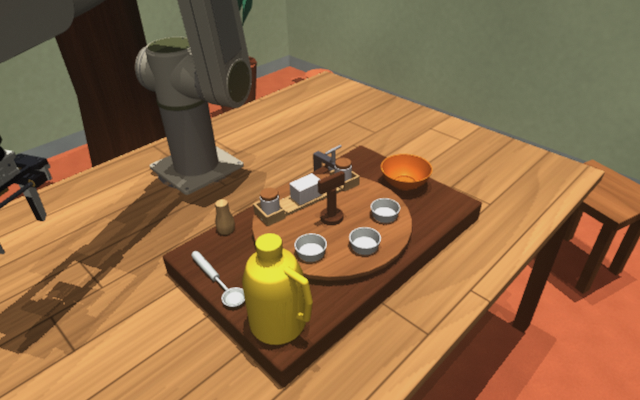

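Top view: the jar lies at px (315,249) with its cap to the left, at +y, between the pots at (266,242) and (359,258). The clamp is at (240,290) and the handle at (320,208). The scene view agrees. I'll move above the jar, with the jaws across the lane, and check from close up.

Call:
apply_moves:
  commands: [1, 5, 3, 0, 0, 0.13, 9.3, 2, 6, 3, 0, 0, 0.13, 9.3, 2, 6, 3, 0, 0, 0.13, 9.3, 2, 6, 2, 0, 0, 0.13, 9.3, 2, 6, 0, 0, 0, 0.13, 9.3, 2, 6, 0, 0, 0, 0.13, 9.3, 2, 6, 0, 0, 0, 0.13, 9.3, 2, 6, 0, 0, 0, 0.02, 9.3]
  squeeze: 15

```text
t: 2.1
tool_pos: [0.4115, -0.0811, 0.2932]
orientation: [2.383, 2.045, 0.0]
force: [1.3, -0.2, 0.0]
opening: 0.0928
```

Call:
apply_moves:
  commands: [2, 5, 0, 0, 0, 0, 9.3, 2, 4, 0, 0, 0, 0, 9.3, 0, 0, 0, 0, 0, 0, 9.3]

```text
t: 2.48
tool_pos: [0.4527, 0.016, 0.294]
orientation: [2.375, 2.052, 0.003]
force: [0.2, 0.0, -0.3]
opening: 0.0929
```

Run:
```python
from h import *
s=read_state(); print(s["t"],s["tool_pos"],s["q"]);print(Ro.from_rotvec(s["orientation"]).as_matrix().round(3))
m=camera_model("wrist");p,d=read_camera("wrist"); cv2.imwrite("pics/w1.png",p); np.savez("w1.npz",d=d,K=m["intrinsics"],R=m["R"],t=m["t"])
for q in ["jar_center","lane_mid","handle","carousel","pot_a_center","pot_b_center","clamp"]: print(q,spot(q,"wrist",m))
```

```text
2.475 [0.45272164 0.01596022 0.29404577] [-7.77713603e-02 -2.94874673e-01  1.70193434e+00 -2.85786211e-04
  1.73123401e+00  6.77147578e-02]
[[ 0.145  0.989  0.003]
 [ 0.989 -0.145 -0.001]
 [-0.     0.003 -1.   ]]
jar_center [(0.86, [0.4666, 0.0508, 0.1229])]
lane_mid []
handle [(0.43, [0.5637, 0.0285, 0.0761])]
carousel [(0.77, [0.5628, 0.0286, 0.0746])]
pot_a_center [(0.64, [0.4854, 0.1588, 0.1336])]
pot_b_center [(0.71, [0.4458, -0.0617, 0.1283])]
clamp [(0.39, [0.507, -0.2698, 0.0553])]
```

View pics/w1.png

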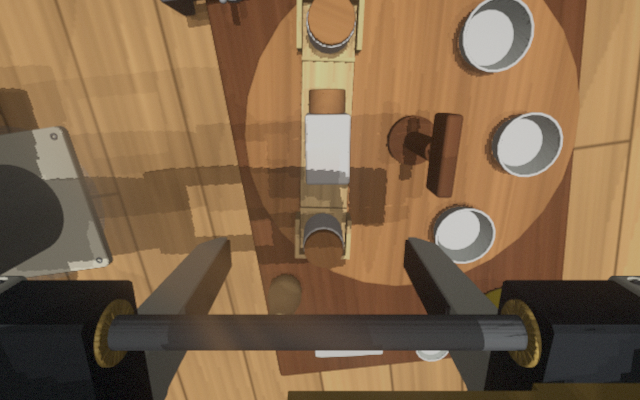

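Run:
```python
from h import *
f=np.load("w1.npz"); d=f["d"];K=f["K"];v,u=np.mgrid[:400,:640]
P=np.stack([(u-K[0,2])/K[0,0]*d,(v-K[1,2])/K[1,1]*d,d],-1); X=(P-f["t"])@f["R"]
def rect(m,n):
    m=m.astype(np.uint8); c,l,st,ce=cv2.connectedComponentsWithStats(m); i=1+np.argmax(st[1:,4]); q=X[l==i]
    (c,sz,a)=cv2.minAreaRect((q[:,:2]*1000).astype(np.float32)); print(n,np.round(c,1),np.round(sz,1),round(a,1),"z",np.median(q[:,2]).round(4),len(q), "mean",q.mean(0).round(4))
z=X[...,2]; ok=d>0; x,y=X[...,0],X[...,1]
rect(ok&(z>.138)&(z<.150)&(y>0)&(y<.09)&(x<.52)&(x>.42)&(u>295)&(u<360),"jar top")
rect(ok&(z>.145)&(z<.165)&(y>.12)&(y<.2)&(x<.55)&(x>.42),"potA lid")
rect(ok&(z>.145)&(z<.165)&(y>-.1)&(y<-.03)&(x<.49)&(x>.42),"potB lid")
rect(ok&(z>.2)&(z<.222)&(abs(x-.565)<.05)&(abs(y-.03)<.06),"bar")
rect(ok&(z>.09)&(z<.105)&(u>295)&(u<360)&(v>50)&(v<215),"lane")
```

```text
jar top [468.1  48.6] [86.1 45.9] 82.4 z 0.1456 3447 mean [0.4677 0.0465 0.1452]
potA lid [485.2 154.7] [37.4 45. ] 81.4 z 0.1578 2005 mean [0.4854 0.1558 0.1569]
potB lid [448.  -60.4] [43.2 43.5] 52.5 z 0.1574 1340 mean [ 0.4485 -0.0585  0.1562]
bar [565.4  31.7] [69.6 14.7] 80.5 z 0.2122 1742 mean [0.5638 0.0337 0.2109]
lane [469.8  48.2] [185.   73.8] 80.7 z 0.0997 4541 mean [0.4679 0.061  0.0986]
```

The wrist view shows the jar body at px (327,148) with its cap up at (327,101). Pot A is at (332,22), pot B at (323,240) and the bar handle at (446,155). I'll tilt 30° toward pot A while descending, and stay 12 mm outward so the gripper body clears the bar.

Call:
apply_moves:
  commands: [0.1, 1.4, -3, -0.172, 0.027, -0.005, 8.5, 0.1, 1.4, -3, -0.172, 0.027, -0.005, 8.5, 0.1, 1.3, -3, -0.172, 0.027, -0.005, 8.5, 0, 0, 0, 0, 0, 0, 8.5]

```text
t: 3.38
tool_pos: [0.4564, 0.0471, 0.2026]
orientation: [2.092, 1.749, -0.565]
force: [-0.8, -0.6, 0.6]
opening: 0.0853
```

Run:
```python
from h import *
s=read_state(); print(s["t"],s["tool_pos"],s["q"]);print(Ro.from_rotvec(s["orientation"]).as_matrix().round(3))
```

```text
3.375 [0.45637723 0.04705427 0.20264975] [ 0.3876577   0.01919949  1.68728509 -0.46418959  1.71547808  0.56382233]
[[ 0.156  0.985 -0.076]
 [ 0.843 -0.173 -0.509]
 [-0.515  0.016 -0.857]]
```

Call:
apply_moves:
  commands: [0, 0.5, -3, 0, 0, 0, 8.5, 0, 0.4, -3, 0, 0, 0, 8.5, 0, 0, -2.2, 0, 0, 0, 8.5, 0, 0.1, -1.2, 0, 0, 0, 8.5, 0, 0, 0, 0, 0, 0, 8.5]

```text
t: 4.0
tool_pos: [0.4609, 0.0548, 0.1132]
orientation: [2.105, 1.743, -0.546]
force: [-0.4, -0.2, 1.3]
opening: 0.085
```

Run:
```python
from h import *
s=read_state(); print(s["tool_pos"],s["force"])
p,d=read_camera("scene"); cv2.imwrite("pics/s2.png",cv2.resize(p[130:260,200:420],None,fx=3.5,fy=3.5))
```

```text
[0.46088281 0.05478362 0.1131856 ] [-0.37727077 -0.24753942  1.3153267 ]
```

View pics/s2.png

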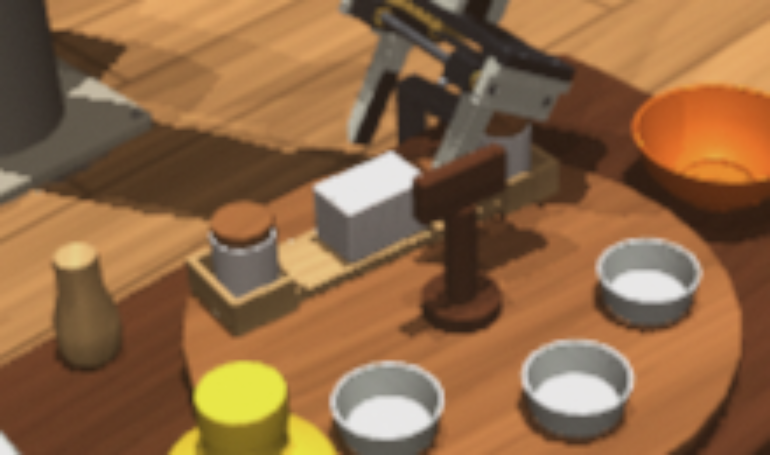

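Run:
```python
from h import *
f=np.load("w1.npz"); d=f["d"];K=f["K"];v,u=np.mgrid[:400,:640]
P=np.stack([(u-K[0,2])/K[0,0]*d,(v-K[1,2])/K[1,1]*d,d],-1); X=(P-f["t"])@f["R"]
im=cv2.imread("pics/w1.png"); hsv=cv2.cvtColor(im,cv2.COLOR_BGR2HSV)
# pixel rays intersected with z=0.145 plane
Rt=f["R"].T; C=-Rt@f["t"]; ray=np.stack([(u-K[0,2])/K[0,0],(v-K[1,2])/K[1,1],np.ones_like(d)],-1)@f["R"]
Y=C+ray*((0.145-C[2])/ray[...,2])[...,None]
m=(hsv[...,1]<60)&(hsv[...,2]>90)&(u>295)&(u<360)&(v>100)&(v<195)
q=(Y[m][:,:2]*1000).astype(np.float32); print("C",C,cv2.minAreaRect(q))
for r in range(84,194,4): print(r,Y[r,327].round(3),X[r,327].round(3),im[r,327])
```

```text
C [0.46297874 0.09565109 0.49001448] ((466.7881774902344, 42.525840759277344), (72.4613037109375, 45.55536651611328), 82.04132080078125)
84 [0.475 0.105 0.145] [0.477 0.106 0.099] [138 185 200]
88 [0.475 0.102 0.145] [0.476 0.102 0.102] [113 159 185]
92 [0.474 0.098 0.145] [0.474 0.098 0.142] [ 84 127 175]
96 [0.474 0.094 0.145] [0.474 0.094 0.141] [ 83 129 176]
100 [0.473 0.091 0.145] [0.473 0.091 0.142] [ 82 129 175]
104 [0.473 0.087 0.145] [0.473 0.087 0.14 ] [ 82 125 172]
108 [0.472 0.083 0.145] [0.472 0.083 0.141] [ 81 122 169]
112 [0.472 0.079 0.145] [0.472 0.079 0.142] [ 77 118 164]
116 [0.471 0.075 0.145] [0.471 0.076 0.145] [198 201 203]
120 [0.471 0.072 0.145] [0.471 0.072 0.145] [197 200 201]
124 [0.47  0.068 0.145] [0.47  0.068 0.146] [197 200 201]
128 [0.469 0.064 0.145] [0.469 0.064 0.146] [197 201 201]
132 [0.469 0.06  0.145] [0.469 0.06  0.144] [198 201 201]
136 [0.468 0.056 0.145] [0.468 0.056 0.146] [196 200 201]
140 [0.468 0.052 0.145] [0.468 0.052 0.145] [196 201 202]
144 [0.467 0.048 0.145] [0.467 0.048 0.146] [196 201 201]
148 [0.467 0.044 0.145] [0.467 0.044 0.146] [195 200 202]
152 [0.466 0.04  0.145] [0.466 0.04  0.145] [196 201 202]
156 [0.466 0.036 0.145] [0.466 0.036 0.146] [193 199 201]
160 [0.465 0.032 0.145] [0.465 0.032 0.144] [193 198 201]
164 [0.464 0.028 0.145] [0.464 0.028 0.145] [193 198 202]
168 [0.464 0.024 0.145] [0.464 0.024 0.144] [191 196 201]
172 [0.463 0.02  0.145] [0.463 0.02  0.145] [110 114 121]
176 [0.463 0.015 0.145] [0.463 0.015 0.144] [111 116 119]
180 [0.462 0.011 0.145] [0.462 0.011 0.146] [109 115 119]
184 [0.462 0.007 0.145] [0.462 0.007 0.145] [ 86  99 112]
188 [0.461 0.002 0.145] [ 0.461 -0.01   0.097] [ 77 106 127]
192 [ 0.46  -0.002  0.145] [ 0.46  -0.015  0.1  ] [ 76 105 128]
```

Call:
apply_moves:
  commands: [-0.2, 0, -0.4, 0, 0, 0, 6, 0, 0, 0, 0, 0, 0, 4, 0, 0, 0, 0, 0, 0, 4, 0, 0, 0, 0, 0, 0, 4, 0, 0, 0, 0, 0, 0, 4]
  squeeze: 20

```text
t: 4.68
tool_pos: [0.4622, 0.0555, 0.1132]
orientation: [2.106, 1.74, -0.535]
force: [0.5, 0.2, -0.5]
opening: 0.0464
```

Call:
apply_moves:
  commands: [-0.5, 0, 2, 0, 0, 0, 4, -2, 0.3, 3, 0, 0, 0, 4, -2, 0.3, 3, 0, 0, 0, 4, 0, 0, 2, 0.17, -0.03, 0, 4, 0, -1, 0, 0.17, -0.03, 0, 4, 0, -1, 0, 0.17, -0.03, 0, 4, 0, 0, 0, 0.17, -0.03, 0, 4, 0, 0, 0, 0.17, -0.03, 0, 4]

```text
t: 5.68
tool_pos: [0.4121, 0.0458, 0.2243]
orientation: [-2.23, -1.862, -0.436]
force: [-0.9, 0.3, -3.7]
opening: 0.0462
```

Call:
apply_moves:
  commands: [0, 0, 0, 0.17, -0.03, 0, 4, 0, 0, 0, 0.17, -0.03, 0, 4, 0, 0, 0, 0.17, -0.03, 0, 4, 0, 0, 0, 0.17, -0.03, 0, 4, 0, 0, 0, 0, 0, 0, 4]

```text
t: 6.3
tool_pos: [0.4108, 0.0426, 0.2299]
orientation: [-1.754, -1.444, -1.068]
force: [-0.2, -0.6, -2.4]
opening: 0.0461
```

Run:
```python
from h import *
s=read_state(); print(s["t"],s["tool_pos"],s["q"],s["force"],s["opening"]);print(Ro.from_rotvec(s["orientation"]).as_matrix().round(3))
p,d=read_camera("scene"); cv2.imwrite("pics/s3.png",cv2.resize(p[80:280,180:440],None,fx=3,fy=3))
print(spot("jar_center","scene")); m=camera_model("wrist"); p,d=read_camera("wrist"); cv2.imwrite("pics/w3.png",p); print(spot("jar_center","wrist",m),spot("lane_mid","wrist",m),spot("pot_a_center","wrist",m))
```

```text
6.3 [0.41080724 0.04256809 0.22989789] [-0.85943047 -0.12482764  2.06907442  0.83861845  1.88356956 -0.69473026] [-0.1902676  -0.56834419 -2.43016461] 0.04609461375795129
[[ 0.075  0.977  0.197]
 [ 0.475 -0.209  0.855]
 [ 0.877  0.029 -0.48 ]]
[(0.96, [0.4088, 0.0346, 0.2276])]
[(0.89, [0.4125, 0.0269, 0.2283])] [(0.97, [0.4664, 0.048, 0.1032])] [(0.84, [0.4845, 0.1601, 0.131]), (0.43, [0.5665, 0.0329, 0.1948])]
```

View pics/s3.png

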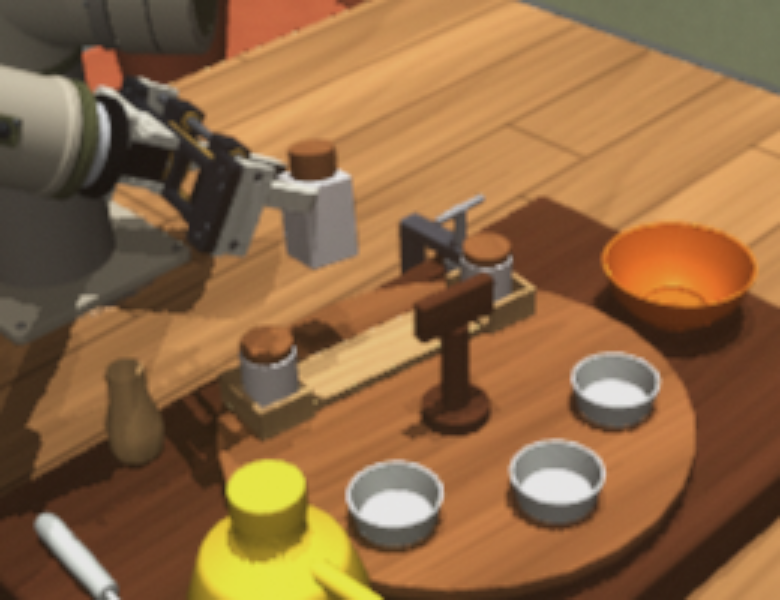

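The scene shows the jar held upright at px (320,205) with its cap up, and both pots standing. Next I compute the residual tilt and the placing move.

```bash
cat > jar.py <<'E'
from h import *
R0=Ro.from_rotvec([2.106,1.74,-.535]).as_matrix(); p0=np.array([.4622,.0555,.1132])
s=read_state(); R1=Ro.from_rotvec(s["orientation"]).as_matrix(); p1=s["tool_pos"]
y0=R0[:,1]; a0=np.cross([0,0,1],y0); a0/=np.linalg.norm(a0); a0=a0*np.sign(a0[1])
g0=p0-.019*R0[:,2]
ca=.0544-.0005 # y of jar centre at start
c0=g0+a0*((.0544-g0[1])/a0[1]); c0[2]=.122
a1=R1@R0.T@a0; c1=p1+R1@R0.T@(c0-p0)
b=c1-.048*a1
print("axis0",a0.round(3),"y0",y0.round(3),"axis now",a1.round(4),"centre",c1.round(4),"base",b.round(4),"tool y",R1[:,1].round(3))
print("fix rotvec",np.cross(a1,[0,0,1]).round(4), "yaw deg",np.degrees(np.arctan2(R1[1,1],R1[0,1])))
E
python3 jar.py
```

```text
axis0 [ 0.18   0.984 -0.   ] y0 [ 0.983 -0.18   0.032] axis now [-0.0429 -0.0055  0.9991] centre [0.4108 0.0342 0.232 ] base [0.4128 0.0345 0.1841] tool y [ 0.978 -0.205  0.041]
fix rotvec [-0.0055  0.0429  0.    ] yaw deg -11.833874485926987
```

Call:
apply_moves:
  commands: [0, 0, -3, -0.005, 0.043, 0.03, 4, 2, 0.5, -2, 0, 0, 0, 4, 2, 0.5, -1.5, 0, 0, 0, 4, 1.2, 0.3, 0, 0, 0, 0, 4, 0, 0, 0, 0, 0, 0, 4, 0, 0, 0, 0, 0, 0, 4]

```text
t: 7.35
tool_pos: [0.4683, 0.0566, 0.1734]
orientation: [-1.745, -1.491, -1.003]
force: [0.4, 0.4, -3.1]
opening: 0.046
```

```bash
python3 jar.py
python3 - <<'E'
from h import *
m=camera_model("wrist");p,d=read_camera("wrist"); cv2.imwrite("pics/w4.png",p)
for q in ["jar_center","lane_mid","pot_a_center"]: print(q,spot(q,"wrist",m))
read_camera("scene");read_camera("top")
for c in ("scene","top"):
  for q in ["jar_center","lane_mid","pot_a_center","pot_b_center","handle"]: print(c,q,spot(q,c))
E
```

```text
axis0 [ 0.18   0.984 -0.   ] y0 [ 0.983 -0.18   0.032] axis now [-0.0129  0.0183  0.9998] centre [0.4666 0.048  0.1724] base [0.4672 0.0471 0.1244] tool y [ 0.986 -0.165  0.016]
fix rotvec [ 0.0183  0.0129 -0.    ] yaw deg -9.485368123204728
jar_center [(0.83, [0.4645, 0.0413, 0.1703])]
lane_mid [(0.54, [0.4659, 0.0447, 0.1682])]
pot_a_center [(0.78, [0.4851, 0.1601, 0.129])]
scene jar_center [(0.64, [0.4717, 0.047, 0.1672]), (0.35, [0.4713, 0.0748, 0.1642])]
scene lane_mid [(0.69, [0.47, 0.0497, 0.0971])]
scene pot_a_center [(0.58, [0.4852, 0.1615, 0.1313]), (0.36, [0.6911, -0.2538, 0.0627])]
scene pot_b_center [(0.96, [0.4531, -0.0624, 0.1215])]
scene handle [(0.93, [0.5672, 0.0317, 0.1915])]
top jar_center [(0.6, [0.466, 0.0446, 0.1684])]
top lane_mid [(0.89, [0.4704, 0.0447, 0.0989]), (0.7, [0.6934, -0.2548, 0.0577])]
top pot_a_center [(0.77, [0.4842, 0.1586, 0.1272])]
top pot_b_center [(0.56, [0.4501, -0.064, 0.1264])]
top handle [(0.89, [0.5659, 0.0335, 0.1977])]
```

View pics/w4.png

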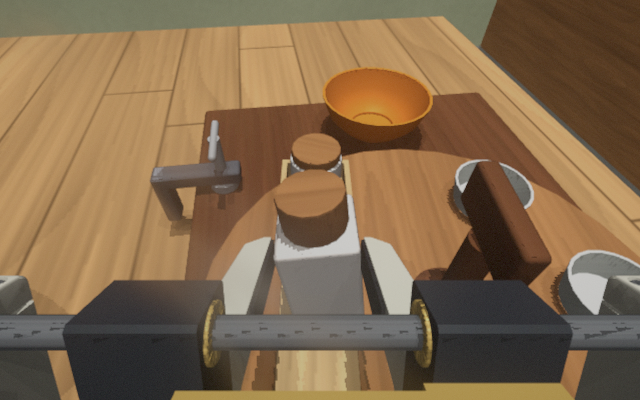

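The jar hangs upright over the lane, cap at px (310,205), in line with pot A at (316,160). Lowering it now.

Call:
apply_moves:
  commands: [0, 0.1, -1.2, 0.018, 0.013, 0, 4, 0, 0, -0.8, 0, 0, 0, 4, 0, 0, 0, 0, 0, 0, 4, 0, 0, 0, 0, 0, 0, 4]

```text
t: 8.65
tool_pos: [0.469, 0.0575, 0.1531]
orientation: [-1.735, -1.468, -1.002]
force: [-0.2, 1.1, -2.0]
opening: 0.046
```

```bash
python3 jar.py; python3 -c "
from h import *
s=read_state();print(s['force'],s['tool_pos'])"
```

```text
axis0 [ 0.18   0.984 -0.   ] y0 [ 0.983 -0.18   0.032] axis now [-4.e-04 -1.e-03  1.e+00] centre [0.4673 0.0488 0.1519] base [0.4673 0.0489 0.1039] tool y [ 0.986 -0.166  0.   ]
fix rotvec [-0.001   0.0004  0.    ] yaw deg -9.544369963783808
[-0.17657226  1.14334468 -1.98106462] [0.4690342  0.05748794 0.15309012]
```

Call:
apply_moves:
  commands: [-0.05, -0.1, -0.3, 0, 0, 0, 4, 0, 0, 0, 0, 0, 0, 4]

```text
t: 8.9
tool_pos: [0.4689, 0.0564, 0.1515]
orientation: [-1.734, -1.469, -1.004]
force: [-1.5, 0.6, 0.5]
opening: 0.046
```

Call:
apply_moves:
  commands: [0, 0, -0.2, 0, 0, 0, 4, 0, 0, 0, 0, 0, 0, 4]

```text
t: 9.15
tool_pos: [0.4691, 0.0567, 0.1515]
orientation: [-1.731, -1.47, -1.007]
force: [-1.8, 1.1, 0.6]
opening: 0.0462
```

Call:
apply_moves:
  commands: [0, 0, -0.4, 0, 0, 0, 4, 0, 0, -0.2, 0, 0, 0, 4]

```text
t: 9.4
tool_pos: [0.4712, 0.0568, 0.1498]
orientation: [-1.726, -1.471, -1.016]
force: [-2.0, 0.7, 10.8]
opening: 0.046
```

```bash
python3 jar.py
python3 - <<'E'
from h import *
print(read_state()["force"])
m=camera_model("wrist");p,d=read_camera("wrist"); K=np.array(m["intrinsics"])
v,u=np.mgrid[:400,:640]; P=np.stack([(u-K[0,2])/K[0,0]*d,(v-K[1,2])/K[1,1]*d,d],-1)
X=(P-np.array(m["t"]))@np.array(m["R"])
x,y,z=X[...,0],X[...,1],X[...,2]
c=(d>0)&(np.hypot(x-.467,y-.048)<.03)&(z>.16)&(z<.215)
q=X[c]; top=q[q[:,2]>np.percentile(q[:,2],70)]; print("cap top z",np.percentile(q[:,2],[50,90,99]),"centre",cv2.minEnclosingCircle((top[:,:2]*1000).astype(np.float32)))
E
```

```text
axis0 [ 0.18   0.984 -0.   ] y0 [ 0.983 -0.18   0.032] axis now [-0.0111 -0.0076  0.9999] centre [0.4695 0.0481 0.1485] base [0.47   0.0485 0.1005] tool y [ 0.986 -0.164  0.01 ]
fix rotvec [-0.0076  0.0111  0.    ] yaw deg -9.440639753869906
[-2.03161898  0.67835321 10.78384071]
cap top z [0.18769408 0.19781994 0.19878178] centre ((466.7615661621094, 47.27194595336914), 18.943334579467773)
```

Call:
apply_moves:
  commands: [-0.1, 0, 0.2, 0, 0, 0, 4.8, 0, 0, 0, 0, 0, 0, 5.4, 0, 0, 0, 0, 0, 0, 6.4, 0, 0, 0, 0, 0, 0, 6.8]

```text
t: 9.95
tool_pos: [0.4705, 0.0563, 0.151]
orientation: [-1.728, -1.472, -1.015]
force: [-0.4, 0.4, 0.6]
opening: 0.067
```

Call:
apply_moves:
  commands: [-0.3, -1.3, 0.8, 0, 0, 0, 6.8, -0.6, -2.6, 1.6, 0, 0, 0, 6.8, -0.8, -3.5, 2.2, 0, 0, 0, 6.8, -0.8, -3.5, 3, 0, 0, 0, 6.8, 0, -2, 5, 0, 0, 0, 6.8, 0, 0, 4, 0, 0, 0, 6.8]

```text
t: 10.7
tool_pos: [0.4408, -0.0786, 0.3213]
orientation: [-1.728, -1.465, -1.011]
force: [0.4, -0.6, 1.3]
opening: 0.0681
```

Run:
```python
from h import *
s=read_state(); print(s["t"],s["tool_pos"],s["q"]);print(Ro.from_rotvec(s["orientation"]).as_matrix().round(3))
m=camera_model("wrist");p,d=read_camera("wrist"); cv2.imwrite("pics/w5.png",p)
for q in ["jar_center","lane_mid","pot_a_center","pot_b_center","clamp","handle","carousel"]: print(q,spot(q,"wrist",m))
```

```text
10.7 [ 0.44076622 -0.07858319  0.32129108] [-0.93165985  0.10463767  1.6536916   0.81223358  2.09391361 -0.61458816]
[[ 0.079  0.986  0.146]
 [ 0.486 -0.165  0.858]
 [ 0.87   0.003 -0.492]]
jar_center [(0.8, [0.4738, 0.0438, 0.1441])]
lane_mid [(0.91, [0.4682, 0.0551, 0.1023])]
pot_a_center [(0.92, [0.4988, 0.1665, 0.1287]), (0.51, [0.4687, 0.0574, 0.1016])]
pot_b_center [(0.56, [0.4399, -0.0563, 0.1294]), (0.56, [0.4944, 0.1667, 0.1291])]
clamp [(0.64, [0.3853, 0.2217, 0.0617])]
handle []
carousel [(0.89, [0.5646, 0.0283, 0.077]), (0.59, [0.4786, 0.0696, 0.1467])]
```

View pics/w5.png

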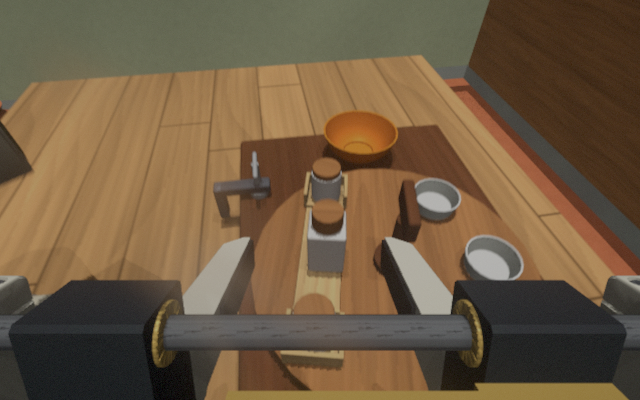

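The jar stands free at px (327,237) with both pots standing. Now I return the tool to vertical above the handle.

Call:
apply_moves:
  commands: [0.5, 0, 0, -0.176, 0.029, 0, 6.8, 1, 1.5, 0, -0.176, 0.029, 0, 6.8, 1.5, 2, 0, -0.176, 0.029, 0, 6.8, 2, 2, 0, -0.176, 0.029, 0, 6, 2, 2, 0, -0.176, 0.029, 0, 5, 2, 2, 0, -0.176, 0.029, 0, 5, 1, 0, 0, 0, 0, 0, 5, 0, 0, 0, 0, 0, 0, 5]

```text
t: 12.1
tool_pos: [0.5408, 0.0269, 0.3099]
orientation: [2.379, 2.016, -0.038]
force: [0.4, -0.3, -0.0]
opening: 0.0496
```

```bash
cat > meas.py <<'E'
from h import *
def meas(zt=0.195):
    s=read_state(); print(round(s["t"],2),s["tool_pos"].round(4),s["force"].round(1));print(Ro.from_rotvec(s["orientation"]).as_matrix().round(3))
    m=camera_model("wrist");p,d=read_camera("wrist"); np.savez("w.npz",d=d); cv2.imwrite("pics/w_last.png",p); K=np.array(m["intrinsics"])
    v,u=np.mgrid[:400,:640]; P=np.stack([(u-K[0,2])/K[0,0]*d,(v-K[1,2])/K[1,1]*d,d],-1)
    X=(P-np.array(m["t"]))@np.array(m["R"]); x,y,z=X[...,0],X[...,1],X[...,2]
    r=np.hypot(x-.565,y-.031); ok=(d>0)&(v<230)
    def comp(mk,n,lo=150):
        c,l,st,ce=cv2.connectedComponentsWithStats(mk.astype(np.uint8))
        for i in range(1,c):
            if st[i,4]>lo:
                q=X[l==i]; rc=cv2.minAreaRect((q[:,:2]*1000).astype(np.float32)); ci=cv2.minEnclosingCircle((q[:,:2]*1000).astype(np.float32))
                print(n,st[i,4],"mean",q.mean(0).round(4),"rect",np.round(rc[0],1),np.round(rc[1],1),round(rc[2],1),"circ",np.round(ci[0],1),round(ci[1],1))
    comp(ok&(z>.203)&(z<.22)&(r<.045),"bar")
    comp(ok&(z>.188)&(z<.201)&(r<.14)&(r>.06),"cap")
    comp(ok&(z>.150)&(z<.165)&(r<.19)&(r>.1),"pots")
    for q in ["jar_center","pot_a_center","pot_b_center","clamp","handle","carousel"]: print(q,spot(q,"wrist",m))
    read_camera("top"); read_camera("scene")
    for c in ("top","scene"):
        for q in ["jar_center","pot_a_center","pot_b_center","clamp"]: print(c,q,spot(q,c))
meas()
E
python3 meas.py
```

```text
12.1 [0.5408 0.0269 0.3099] [ 0.4 -0.3 -0. ]
[[ 0.164  0.986 -0.004]
 [ 0.986 -0.164 -0.034]
 [-0.034  0.002 -0.999]]
bar 1233 mean [0.5657 0.034  0.2121] rect [565.7  32.1] [69.1 14.2] 76.0 circ [564.5  32.4] 34.8
cap 1278 mean [0.475  0.0477 0.1954] rect [474.3  47.2] [36.5 37.1] 83.6 circ [474.3  46.7] 18.9
pots 1836 mean [0.4961 0.1639 0.1577] rect [495.6 164.1] [42.  42.2] 23.3 circ [495.5 164.1] 21.5
jar_center []
pot_a_center [(0.87, [0.4945, 0.1673, 0.1299])]
pot_b_center [(0.55, [0.4387, -0.0535, 0.127])]
clamp [(0.7, [0.3892, 0.2208, 0.0602])]
handle [(0.58, [0.5678, 0.0341, 0.194])]
carousel [(0.73, [0.5655, 0.0318, 0.0729])]
top jar_center [(0.52, [0.4712, 0.0469, 0.1471])]
top pot_a_center [(0.24, [0.4707, 0.0486, 0.1474])]
top pot_b_center [(0.54, [0.6941, -0.2559, 0.0603]), (0.37, [0.5878, 0.3045, 0.0577])]
top clamp [(0.95, [0.3836, 0.2219, 0.0621])]
scene jar_center [(0.76, [0.4758, 0.047, 0.1473]), (0.54, [0.5135, -0.2679, 0.0577])]
scene pot_a_center [(0.85, [0.4953, 0.1669, 0.132])]
scene pot_b_center [(0.66, [0.4455, -0.0524, 0.1212]), (0.37, [0.3876, -0.1551, 0.0586])]
scene clamp [(0.66, [0.3928, 0.2288, 0.0584])]
```

Run:
```python
from h import *
m=camera_model("wrist"); d=np.load("w.npz")["d"]; K=np.array(m["intrinsics"])
v,u=np.mgrid[:400,:640]; P=np.stack([(u-K[0,2])/K[0,0]*d,(v-K[1,2])/K[1,1]*d,d],-1)
X=(P-np.array(m["t"]))@np.array(m["R"]); z=X[...,2]
r=np.hypot(X[...,0]-.474,X[...,1]-.047); mk=(d>0)&(z>.164)&(z<.2)&(r<.045)
q=X[mk]; print(mk.sum(),cv2.minAreaRect((q[:,:2]*1000).astype(np.float32)))
r=np.hypot(X[...,0]-.565,X[...,1]-.031); mk=(d>0)&(z>.205)&(z<.216)&(r<.04); q=X[mk][:,:2]; q=q-q.mean(0); U,S,V=np.linalg.svd(q,full_matrices=False); print("bar dir deg",np.degrees(np.arctan2(V[0,1],V[0,0])))
```

```text
2197 ((474.9512939453125, 45.7364501953125), (46.24391174316406, 45.96748352050781), 76.97618865966797)
bar dir deg -104.02036986930358
```

View pics/w_last.png

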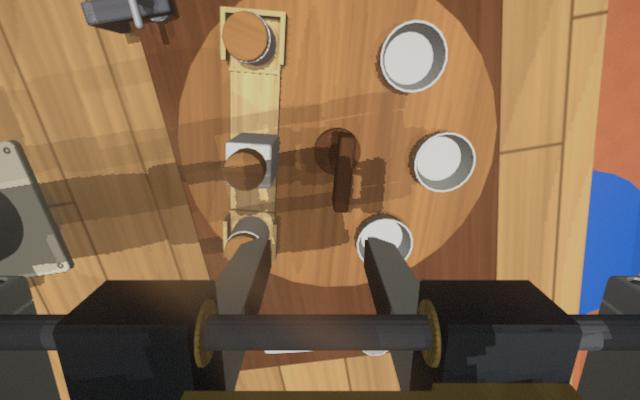

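The wrist view shows the carousel drifted about 4.5° during release. The jar (base near px (255,160)) sits about 7 mm toward the post and 8 mm toward pot B, measured off lane middle. I'll regrip it from above and recentre.

Call:
apply_moves:
  commands: [-2.2, 0.7, -1, 0.034, -0.004, -0.075, 7, -2.2, 0.6, -1, 0, 0, 0, 7, -2.2, 0.6, -1, 0, 0, 0, 7, 0, 0, 0, 0, 0, 0, 7, 0, 0, 0, 0, 0, 0, 7]

```text
t: 13.58
tool_pos: [0.4743, 0.0457, 0.2811]
orientation: [2.474, 1.934, 0.004]
force: [-0.0, 0.6, 0.4]
opening: 0.0701
```

```bash
cat > st.py <<'E'
from h import *
s=read_state(); print(round(s["t"],2),s["tool_pos"].round(4),s["force"].round(1),s["opening"].round(4));R=Ro.from_rotvec(s["orientation"]).as_matrix();print(R.round(3),np.degrees(np.arctan2(R[1,1],R[0,1])).round(2))
E
python3 st.py
```

```text
Traceback (most recent call last):
  File "st.py", line 2, in <module>
    s=read_state(); print(round(s["t"],2),s["tool_pos"].round(4),s["force"].round(1),s["opening"].round(4));R=Ro.from_rotvec(s["orientation"]).as_matrix();print(R.round(3),np.degrees(np.arctan2(R[1,1],R[0,1])).round(2))
                                                                                     ^^^^^^^^^^^^^^^^^^
AttributeError: 'float' object has no attribute 'round'
```

Call:
apply_moves:
  commands: [0, 0, -5, 0, 0, 0, 7, 0, 0, -5, 0, 0, 0, 7, 0, 0.1, -2.5, 0, 0, 0, 7, 0, 0, -1.2, 0, 0, 0, 7, 0, 0, 0, 0, 0, 0, 7]

```text
t: 14.2
tool_pos: [0.4792, 0.0458, 0.144]
orientation: [2.471, 1.93, 0.012]
force: [-0.5, 0.0, -0.2]
opening: 0.0699
```

```bash
sed -i 's/s\["opening"\].round(4)/round(s["opening"],4)/' st.py; python3 st.py
```

```text
14.2 [0.4792 0.0458 0.144 ] [-0.5  0.  -0.2] 0.0699
[[ 0.242  0.97   0.01 ]
 [ 0.97  -0.242  0.   ]
 [ 0.002  0.01  -1.   ]] -14.01
```

Call:
apply_moves:
  commands: [-0.45, 0.05, 0, 0, 0.01, 0, 7, 0, 0, 0, 0, 0, 0, 7, 0, 0, 0, 0, 0, 0, 5, 0, 0, 0, 0, 0, 0, 4.2, 0, 0, 0, 0, 0, 0, 4.2, 0, 0, 0, 0, 0, 0, 4.2]
  squeeze: 12

```text
t: 14.95
tool_pos: [0.4774, 0.0462, 0.1487]
orientation: [2.473, 1.932, 0.007]
force: [-1.1, -0.4, 0.1]
opening: 0.0424
```

```bash
python3 st.py
```

```text
14.95 [0.4774 0.0462 0.1487] [-1.1 -0.4  0.1] 0.0424
[[ 0.242  0.97   0.006]
 [ 0.97  -0.242  0.   ]
 [ 0.001  0.006 -1.   ]] -14.01
```

Run:
```python
from h import *
p,d=read_camera("wrist"); p2,_=read_camera("scene")
a=cv2.resize(p[60:300,120:440],(640,480)); cv2.imwrite("pics/w6.png",a)
b=cv2.resize(p2[100:240,230:400],None,fx=3.5,fy=3.5); b=cv2.copyMakeBorder(b,0,10,0,0,cv2.BORDER_CONSTANT)
cv2.imwrite("pics/c6.png",np.hstack([cv2.resize(p[60:300,120:440],(400,300)),cv2.resize(p2[110:240,240:400],(400,300))]))
print(spot("jar_center","scene"),spot("jar","scene"))
```

```text
[(0.89, [0.4759, 0.0479, 0.1469]), (0.56, [0.3919, 0.2265, 0.0589])] [(0.9, [0.4795, 0.0719, 0.1479])]
```

View pics/c6.png

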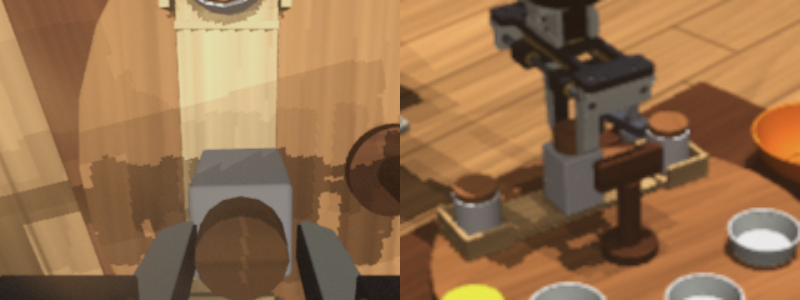

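```bash
python3 st.py
python3 - <<'E'
from h import *
m=camera_model("wrist"); p,d=read_camera("wrist"); K=np.array(m["intrinsics"])
v,u=np.mgrid[:400,:640]; P=np.stack([(u-K[0,2])/K[0,0]*d,(v-K[1,2])/K[1,1]*d,d],-1)
X=(P-np.array(m["t"]))@np.array(m["R"])
for n,a,b in [("shoulder",300,212),("shoulderL",276,215),("shR",350,215),("cap",312,240),("cap",312,265),("Ltip",268,241),("L",262,250),("L",255,265),("R",364,245),("R",372,260),("side",312,190),("lane",300,100)]: print(n,X[b,a].round(4))
q=X[(d>0)&(u<275)&(u>230)&(v>235)&(v<275)]; print("L finger min z near",np.percentile(q[:,2],[1,5,20,50]))
E
```

```text
15.15 [0.4774 0.0462 0.1486] [-0.1  0.6  0.9] 0.0426
[[ 0.242  0.97   0.006]
 [ 0.97  -0.242 -0.   ]
 [ 0.001  0.006 -1.   ]] -14.01
shoulder [0.4726 0.0685 0.1715]
shoulderL [0.4598 0.0703 0.1726]
shR [0.4983 0.0606 0.1725]
cap [0.4775 0.0609 0.1949]
cap [0.4743 0.0482 0.1951]
Ltip [0.4541 0.061  0.1832]
L [0.4523 0.0609 0.1929]
L [0.4518 0.0615 0.2091]
R [0.5014 0.0494 0.1888]
R [0.5027 0.0488 0.2045]
side [0.479  0.069  0.1341]
lane [0.4843 0.1246 0.1   ]
L finger min z near [0.08855113 0.08902971 0.08991015 0.19508677]
```

```bash
cat > fin.py <<'E'
from h import *
m=camera_model("wrist"); s=read_state(); p,d=read_camera("wrist"); K=np.array(m["intrinsics"])
v,u=np.mgrid[:400,:640]; P=np.stack([(u-K[0,2])/K[0,0]*d,(v-K[1,2])/K[1,1]*d,d],-1)
X=(P-np.array(m["t"]))@np.array(m["R"])
T=(X-s["tool_pos"])@Ro.from_rotvec(s["orientation"]).as_matrix()*1000  # tool frame mm
print("cam in tool",((-np.array(m["R"]).T@np.array(m["t"])-s["tool_pos"])@Ro.from_rotvec(s["orientation"]).as_matrix()).round(3))
for r in range(200,300,6):
    print(r,"L",[tuple(T[r,c].round(0).astype(int)) for c in (235,250,262,270)],"R",[tuple(T[r,c].round(0).astype(int)) for c in (360,368,380,395)])
E
python3 fin.py
```

```text
cam in tool [ 0.08  -0.001 -0.196]
200 L [(np.int64(2), np.int64(-65), np.int64(58)), (np.int64(2), np.int64(-53), np.int64(58)), (np.int64(3), np.int64(-44), np.int64(58)), (np.int64(5), np.int64(-36), np.int64(49))] R [(np.int64(2), np.int64(33), np.int64(59)), (np.int64(2), np.int64(39), np.int64(60)), (np.int64(2), np.int64(49), np.int64(59)), (np.int64(2), np.int64(61), np.int64(60))]
206 L [(np.int64(-3), np.int64(-65), np.int64(58)), (np.int64(-2), np.int64(-53), np.int64(58)), (np.int64(-2), np.int64(-44), np.int64(58)), (np.int64(0), np.int64(-37), np.int64(49))] R [(np.int64(-3), np.int64(33), np.int64(60)), (np.int64(-3), np.int64(39), np.int64(59)), (np.int64(-3), np.int64(49), np.int64(59)), (np.int64(-2), np.int64(61), np.int64(58))]
212 L [(np.int64(-7), np.int64(-66), np.int64(58)), (np.int64(-8), np.int64(-54), np.int64(59)), (np.int64(-8), np.int64(-44), np.int64(59)), (np.int64(-5), np.int64(-37), np.int64(50))] R [(np.int64(-8), np.int64(33), np.int64(59)), (np.int64(-8), np.int64(40), np.int64(59)), (np.int64(-8), np.int64(49), np.int64(60)), (np.int64(-8), np.in
[... 4494 characters left out ...]
 np.int64(-82)), (np.int64(9), np.int64(-27), np.int64(-81)), (np.int64(7), np.int64(-22), np.int64(-78)), (np.int64(-1), np.int64(-21), np.int64(-65))] R [(np.int64(-79), np.int64(36), np.int64(60)), (np.int64(3), np.int64(20), np.int64(-72)), (np.int64(9), np.int64(23), np.int64(-81)), (np.int64(8), np.int64(29), np.int64(-80))]
296 L [(np.int64(9), np.int64(-31), np.int64(-85)), (np.int64(8), np.int64(-26), np.int64(-85)), (np.int64(7), np.int64(-22), np.int64(-83)), (np.int64(-5), np.int64(-22), np.int64(-64))] R [(np.int64(-84), np.int64(36), np.int64(59)), (np.int64(0), np.int64(21), np.int64(-72)), (np.int64(9), np.int64(23), np.int64(-85)), (np.int64(9), np.int64(28), np.int64(-85))]
```

The depth check shows the fingertips end about 30 mm behind the reported TCP. The pads are therefore around the 38 mm cap, not yet touching it, and the first grasp must have used only the very tips. I'll grip the cap and lift slightly.

Call:
apply_moves:
  commands: [-0.2, 0, -0.2, 0, 0.006, 0, 3.3, 0, 0, 0, 0, 0, 0, 3.3, 0, 0, 0, 0, 0, 0, 3.3, 0, 0, 0, 0, 0, 0, 3.3]
  squeeze: 15

```text
t: 15.75
tool_pos: [0.4756, 0.0463, 0.1471]
orientation: [2.476, 1.934, 0.0]
force: [-1.3, 0.6, 2.2]
opening: 0.0379
```

Call:
apply_moves:
  commands: [0, 0, 0.5, 0, 0, 0, 3.3, 0, 0, 0.4, 0, 0, 0, 3.3, 0, 0, 0, 0, 0, 0, 3.3]

```text
t: 16.12
tool_pos: [0.4749, 0.0461, 0.1553]
orientation: [-2.475, -1.933, 0.002]
force: [0.5, -0.9, -2.5]
opening: 0.0375
```

```bash
python3 st.py
cat > jm.py <<'E'
from h import *
m=camera_model("wrist"); s=read_state(); p,d=read_camera("wrist"); cv2.imwrite("pics/jm.png",p); K=np.array(m["intrinsics"])
v,u=np.mgrid[:400,:640]; P=np.stack([(u-K[0,2])/K[0,0]*d,(v-K[1,2])/K[1,1]*d,d],-1)
X=(P-np.array(m["t"]))@np.array(m["R"]); x,y,z=X[...,0],X[...,1],X[...,2]
hsv=cv2.cvtColor(p,cv2.COLOR_BGR2HSV); ok=(d>0)
r=np.hypot(x-s["tool_pos"][0],y-s["tool_pos"][1])
mk=ok&(z>.186)&(z<.215)&(r<.03)&(hsv[...,1]>70); q=X[mk]; print("cap",mk.sum(),np.median(q[:,2]),cv2.minEnclosingCircle((q[:,:2]*1000).astype(np.float32)))
mk=ok&(z>.163)&(z<.184)&(r<.045)&(hsv[...,1]<60); q=X[mk]; print("shoulder",mk.sum(),q[:,2].mean() if len(q) else 0,cv2.minAreaRect((q[:,:2]*1000).astype(np.float32)))
mk=ok&(z>.150)&(z<.163)&(np.hypot(x-.4956,y-.164)<.045); q=X[mk]; print("potA",mk.sum(),cv2.minEnclosingCircle((q[:,:2]*1000).astype(np.float32)) if len(q) else 0)
mk=ok&(z>.094)&(z<.105)&(np.hypot(x-.48,y-.1)<.06)&(hsv[...,2]>120); q=X[mk]; print("lane",mk.sum(),cv2.minAreaRect((q[:,:2]*1000).astype(np.float32)))
E
python3 jm.py
```

```text
16.12 [0.4749 0.0461 0.1553] [ 0.5 -0.9 -2.5] 0.0375
[[ 0.242  0.97  -0.002]
 [ 0.97  -0.242 -0.   ]
 [-0.001 -0.002 -1.   ]] -14.01
cap 5334 0.2040033132152544 ((479.0176696777344, 46.84659194946289), 25.29306411743164)
shoulder 2229 0.1772849162511938 ((474.15106201171875, 47.03498458862305), (45.323429107666016, 45.82157516479492), 77.06520080566406)
potA 4277 ((494.9958801269531, 163.44927978515625), 21.251270294189453)
lane 9013 ((482.2236022949219, 101.30209350585938), (109.30927276611328, 65.16212463378906), 79.11410522460938)
```

Call:
apply_moves:
  commands: [-0.3, 0.5, 0, 0, 0, 0, 3.3, -0.3, 0.45, 0, 0, 0, 0, 3.3, 0, 0, 0, 0, 0, 0, 3.3]

```text
t: 16.55
tool_pos: [0.4679, 0.0564, 0.1546]
orientation: [-2.474, -1.933, 0.004]
force: [0.3, -0.3, -2.1]
opening: 0.0375
```

```bash
python3 st.py; python3 jm.py
```

```text
16.55 [0.4679 0.0564 0.1546] [ 0.3 -0.3 -2.1] 0.0375
[[ 0.242  0.97  -0.003]
 [ 0.97  -0.242  0.   ]
 [-0.001 -0.003 -1.   ]] -14.02
cap 5322 0.20323938889797283 ((472.2170104980469, 57.643863677978516), 25.226408004760742)
shoulder 2208 0.17673280657561277 ((467.2198486328125, 57.632911682128906), (44.82892990112305, 45.67715072631836), 76.904052734375)
potA 5285 ((495.07293701171875, 164.0723114013672), 21.47193145751953)
lane 7871 ((479.253173828125, 109.27645111083984), (96.20490264892578, 65.16416931152344), 72.6810073852539)
```

Call:
apply_moves:
  commands: [0.1, -0.12, -0.4, 0, 0, 0, 3.3, 0, 0, -0.3, 0, 0, 0, 3.3, 0, 0, -0.2, 0, 0, 0, 3.3]

```text
t: 16.98
tool_pos: [0.4696, 0.0551, 0.147]
orientation: [-2.475, -1.933, 0.002]
force: [-10.0, 2.1, 23.0]
opening: 0.0378
```

```bash
python3 st.py; python3 jm.py
```

```text
16.98 [0.4696 0.0551 0.147 ] [-10.    2.1  23. ] 0.0378
[[ 0.242  0.97  -0.002]
 [ 0.97  -0.242  0.   ]
 [-0.    -0.002 -1.   ]] -14.01
cap 5128 0.19586563423335718 ((469.038818359375, 55.68102264404297), 21.274538040161133)
shoulder 2090 0.17164662987541374 ((469.4987487792969, 56.21207809448242), (44.5773811340332, 59.62980651855469), 76.88446807861328)
potA 5373 ((495.24859619140625, 164.14698791503906), 21.474414825439453)
lane 8337 ((480.6737976074219, 110.9341812133789), (92.18601989746094, 65.1880111694336), 73.58071899414062)
```

Call:
apply_moves:
  commands: [-0.05, 0, 0.12, 0, 0, 0, 3.3, 0, 0, 0, 0, 0, 0, 3.3]

```text
t: 17.27
tool_pos: [0.4693, 0.055, 0.1484]
orientation: [-2.475, -1.933, 0.001]
force: [-0.7, -0.0, -2.8]
opening: 0.0376
```

```bash
python3 st.py; python3 jm.py
```

```text
17.27 [0.4693 0.055  0.1484] [-0.7 -0.  -2.8] 0.0376
[[ 0.242  0.97  -0.001]
 [ 0.97  -0.242  0.   ]
 [ 0.    -0.001 -1.   ]] -14.03
cap 5142 0.19714739771013368 ((468.81890869140625, 56.09335708618164), 21.161001205444336)
shoulder 2108 0.17239926525495677 ((469.7447509765625, 55.92060852050781), (45.10256576538086, 58.08406448364258), 77.80716705322266)
potA 5317 ((495.4606018066406, 163.66566467285156), 21.634273529052734)
lane 8264 ((479.8204345703125, 111.52536010742188), (92.55903625488281, 64.76203918457031), 72.6995849609375)
```

Call:
apply_moves:
  commands: [0, 0, -0.07, 0, 0, 0, 3.3, 0, 0, 0, 0, 0, 0, 4, 0, 0, 0, 0, 0, 0, 4.6, 0, 0, 0, 0, 0, 0, 5.2, 0, 0, 1, 0, 0, 0, 5.2, 0, 0, 3, 0, 0, 0, 5.2, 0, 0, 5, 0, 0, 0, 5.2, 0, 0, 2, 0, 0, 0, 5.2]

```text
t: 18.32
tool_pos: [0.4681, 0.0549, 0.2611]
orientation: [-2.475, -1.932, 0.003]
force: [1.1, 1.4, -0.5]
opening: 0.0522
```

Call:
apply_moves:
  commands: [1.5, -0.4, 4, 0, 0, 0, 5.2, 3, -0.8, 0, 0, 0, 0, 5.2, 3, -0.8, 0, 0, 0, 0, 5.2, 0, 0, 0, 0, 0, 0, 5.2]

```text
t: 18.82
tool_pos: [0.5467, 0.0345, 0.3098]
orientation: [2.472, 1.932, 0.009]
force: [-0.3, 0.7, -0.9]
opening: 0.0521
```

```bash
python3 meas.py
python3 - <<'E'
from h import *
m=camera_model("wrist"); d=np.load("w.npz")["d"]; K=np.array(m["intrinsics"])
v,u=np.mgrid[:400,:640]; P=np.stack([(u-K[0,2])/K[0,0]*d,(v-K[1,2])/K[1,1]*d,d],-1)
X=(P-np.array(m["t"]))@np.array(m["R"]); z=X[...,2]
r=np.hypot(X[...,0]-.469,X[...,1]-.056); mk=(d>0)&(z>.164)&(z<.2)&(r<.045)
print(cv2.minAreaRect((X[mk][:,:2]*1000).astype(np.float32)))
r=np.hypot(X[...,0]-.565,X[...,1]-.031); mk=(d>0)&(z>.205)&(z<.216)&(r<.04); q=X[mk][:,:2]; q=q-q.mean(0); U,S,V=np.linalg.svd(q,full_matrices=False); print("bar dir deg",np.degrees(np.arctan2(V[0,1],V[0,0])))
E
```

```text
18.82 [0.5467 0.0345 0.3098] [-0.3  0.7 -0.9]
[[ 0.242  0.97   0.007]
 [ 0.97  -0.242  0.   ]
 [ 0.002  0.007 -1.   ]]
bar 1175 mean [0.5659 0.0339 0.2122] rect [565.7  32.1] [68.9 14. ] 76.0 circ [566.9  31.8] 34.7
cap 1257 mean [0.4686 0.0561 0.1954] rect [467.9  55.5] [37.  36.6] 29.8 circ [467.7  55.3] 18.9
pots 1698 mean [0.4964 0.1639 0.1577] rect [495.8 164. ] [42.  41.9] 46.3 circ [495.8 164. ] 21.4
jar_center [(0.82, [0.4662, 0.0544, 0.1449])]
pot_a_center [(0.87, [0.4936, 0.1663, 0.1319])]
pot_b_center []
clamp [(0.63, [0.3904, 0.2219, 0.0601])]
handle [(0.82, [0.5692, 0.0332, 0.1956]), (0.4, [0.5628, 0.0343, 0.0734])]
carousel [(0.78, [0.5631, 0.03, 0.0732])]
top jar_center [(0.68, [0.466, 0.0552, 0.1449]), (0.64, [0.3844, 0.2208, 0.0641])]
top pot_a_center []
top pot_b_center []
top clamp [(0.39, [0.4664, 0.0556, 0.1484])]
scene jar_center [(0.78, [0.4719, 0.0568, 0.1477])]
scene pot_a_center [(0.84, [0.4952, 0.1641, 0.1309])]
scene pot_b_center [(0.66, [0.4427, -0.0508, 0.1264])]
scene clamp [(0.81, [0.3905, 0.2294, 0.0566])]
((466.3225402832031, 55.58932113647461), (46.43669509887695, 46.26267623901367), 77.29537963867188)
bar dir deg -103.55713781709106
```

View pics/w_last.png

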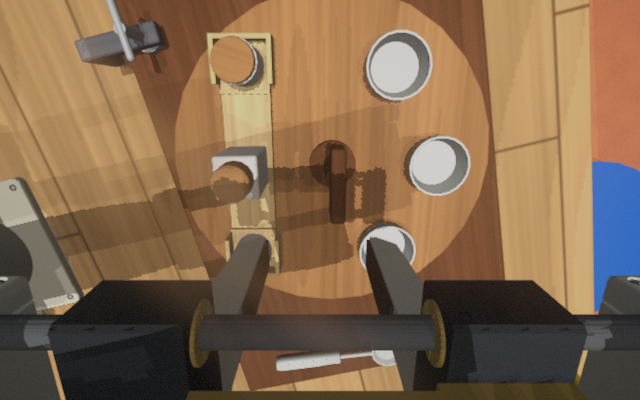

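The wrist view shows the jar standing centred on the lane at px (240,172), with pot A at (238,62) and the bar handle at (338,183). The jar is about 1 mm from lane middle. The turn needed is about −33.6° (jar at 166.5°, clamp at 132.9°). Next I grip the handle.

Call:
apply_moves:
  commands: [1, -0.2, -4, 0, 0.007, 0, 5.2, 0.7, 0, -4, 0, 0, 0, 5.2, 0, 0, -3, 0, 0, 0, 5.2, 0, 0, 0, 0, 0, 0, 5.2]

```text
t: 20.18
tool_pos: [0.5633, 0.0329, 0.1977]
orientation: [2.474, 1.934, 0.002]
force: [0.0, -0.5, 0.5]
opening: 0.0518
```

```bash
python3 st.py
```

```text
20.18 [0.5633 0.0329 0.1977] [ 0.  -0.5  0.5] 0.0518
[[ 0.241  0.97   0.002]
 [ 0.97  -0.241  0.   ]
 [ 0.001  0.002 -1.   ]] -13.96
```

Call:
apply_moves:
  commands: [0.2, -0.05, -2.5, 0, 0, 0, 5.2, 0, 0, -1.8, 0, 0, 0, 5.2, 0, 0, -0.3, 0, 0, 0, 5.2, 0, 0, 0, 0, 0, 0, 5.2]

```text
t: 20.68
tool_pos: [0.5681, 0.0323, 0.1564]
orientation: [2.471, 1.932, 0.011]
force: [-0.5, 0.4, 0.1]
opening: 0.0522
```

```bash
python3 st.py
```

```text
20.68 [0.5681 0.0323 0.1564] [-0.5  0.4  0.1] 0.0522
[[ 0.241  0.97   0.009]
 [ 0.97  -0.241 -0.   ]
 [ 0.002  0.009 -1.   ]] -13.96
```

Call:
apply_moves:
  commands: [-0.25, 0, -0.3, 0, 0.009, 0, 5.2, 0, 0, 0, 0, 0, 0, 3, 0, 0, 0, 0, 0, 0, 0.8, 0, 0, 0, 0, 0, 0, 0.8, 0, 0, 0, 0, 0, 0, 0.8, 0, 0, 0, 0, 0, 0, 0.8]
  squeeze: 25

```text
t: 21.42
tool_pos: [0.5664, 0.0325, 0.156]
orientation: [2.474, 1.934, 0.003]
force: [-3.1, 1.1, 2.9]
opening: 0.0138
```

```bash
python3 st.py; python3 fin.py | head -12 | cut -c1-200
```

```text
21.43 [0.5664 0.0325 0.156 ] [-3.1  1.1  2.9] 0.0138
[[ 0.241  0.97   0.002]
 [ 0.97  -0.241  0.   ]
 [ 0.001  0.002 -1.   ]] -13.95
cam in tool [ 0.08  -0.001 -0.196]
200 L [(np.int64(0), np.int64(-67), np.int64(66)), (np.int64(0), np.int64(-55), np.int64(66)), (np.int64(0), np.int64(-45), np.int64(67)), (np.int64(0), np.int64(-39), np.int64(67))] R [(np.int64(0), 
206 L [(np.int64(-5), np.int64(-67), np.int64(66)), (np.int64(-5), np.int64(-55), np.int64(65)), (np.int64(-5), np.int64(-45), np.int64(66)), (np.int64(-6), np.int64(-39), np.int64(68))] R [(np.int64(
212 L [(np.int64(-10), np.int64(-67), np.int64(65)), (np.int64(-10), np.int64(-55), np.int64(66)), (np.int64(-10), np.int64(-46), np.int64(66)), (np.int64(-11), np.int64(-39), np.int64(68))] R [(np.in
218 L [(np.int64(-15), np.int64(-68), np.int64(65)), (np.int64(-15), np.int64(-56), np.int64(65)), (np.int64(-16), np.int64(-46), np.int64(67)), (np.int64(-15), np.int64(-39), np.int64(66))] R [(np.in
224 L [(np.int64(-21), np.int64(-69), np.int64(67)), (np.int64(-21), np.int64(-56), np.int64(67)), (np.int64(-20), np.int64(-46)
[... 578 characters left out ...]
int64(-37), np.int64(-47), np.int64(66)), (np.int64(-37), np.int64(-40), np.int64(67))] R [(np.in
248 L [(np.int64(-42), np.int64(-70), np.int64(66)), (np.int64(-42), np.int64(-57), np.int64(66)), (np.int64(-42), np.int64(-47), np.int64(66)), (np.int64(-42), np.int64(-40), np.int64(65))] R [(np.in
254 L [(np.int64(-48), np.int64(-70), np.int64(66)), (np.int64(-48), np.int64(-58), np.int64(67)), (np.int64(-48), np.int64(-47), np.int64(66)), (np.int64(-48), np.int64(-41), np.int64(66))] R [(np.in
260 L [(np.int64(-54), np.int64(-71), np.int64(67)), (np.int64(-54), np.int64(-58), np.int64(66)), (np.int64(-53), np.int64(-48), np.int64(66)), (np.int64(9), np.int64(-22), np.int64(-56))] R [(np.int
```

Call:
apply_moves:
  commands: [0, 0, 0, 0, 0, -0.03, 0.8, 0, 0, 0, 0, 0, -0.05, 0.8, 0, 0, 0, 0, 0, -0.05, 0.8, 0, 0, 0, 0, 0, -0.05, 0.8, 0, 0, 0, 0, 0, -0.05, 0.8, 0, 0, 0, 0, 0, -0.05, 0.8, 0, 0, 0, 0, 0, -0.05, 0.8, 0, 0, 0, 0, 0, -0.03, 0.8]

```text
t: 22.48
tool_pos: [0.5667, 0.0323, 0.1561]
orientation: [2.794, 1.431, 0.003]
force: [-1.3, -0.1, 1.9]
opening: 0.0135
```

```bash
python3 st.py
cat > jc.py <<'E'
from h import *
A=np.array([.5657,.0322]); m=camera_model("wrist"); p,d=read_camera("wrist"); cv2.imwrite("pics/fin.png",p); K=np.array(m["intrinsics"])
v,u=np.mgrid[:400,:640]; P=np.stack([(u-K[0,2])/K[0,0]*d,(v-K[1,2])/K[1,1]*d,d],-1)
X=(P-np.array(m["t"]))@np.array(m["R"]); x,y,z=X[...,0],X[...,1],X[...,2]; r=np.hypot(x-A[0],y-A[1])
ang=lambda q: round(float(np.degrees(np.arctan2(q[1]-A[1],q[0]-A[0])))%360,2)
for n,mk in (("cap",(d>0)&(z>.189)&(z<.201)&(r<.14)&(r>.06)&(v<240)),("lids",(d>0)&(z>.15)&(z<.163)&(r<.19)&(r>.12)&(v<240))):
    c,l,st,ce=cv2.connectedComponentsWithStats(mk.astype(np.uint8))
    for i in range(1,c):
        if st[i,4]>150:
            ci,ra=cv2.minEnclosingCircle((X[l==i][:,:2]*1000).astype(np.float32)); print(n,np.round(ci,1),round(ra,1),ang(np.array(ci)/1000))
print("wrist",[(q,[(c,pt,ang(pt)) for c,pt in spot(q,"wrist",m)[:2]]) for q in ("jar_center","pot_a_center","clamp")])
for c in ("top","scene"):
    read_camera(c)
    for q in ("jar_center","pot_a_center","pot_b_center","clamp"): print(c,q,[(a,pt,ang(pt)) for a,pt in spot(q,c)[:2]])
E
python3 jc.py
```

```text
22.48 [0.5667 0.0323 0.1561] [-1.3 -0.1  1.9] 0.0135
[[ 0.584  0.812  0.002]
 [ 0.812 -0.584 -0.001]
 [ 0.001  0.003 -1.   ]] -35.76
cap [491.5  99.4] 13.4 137.8
lids [549.3 180.3] 21.7 96.3
wrist [('jar_center', [(0.68, [0.4806, 0.0874, 0.147], 147.03)]), ('pot_a_center', [(0.62, [0.5486, 0.1832, 0.1308], 96.46)]), ('clamp', [(0.78, [0.3882, 0.2217, 0.0618], 133.13)])]
top jar_center [(0.7, [0.4833, 0.0883, 0.1464], 145.75)]
top pot_a_center [(0.73, [0.5511, 0.1828, 0.1265], 95.54)]
top pot_b_center [(0.52, [0.4196, 0.0005, 0.125], 192.24)]
top clamp [(0.82, [0.3859, 0.2194, 0.0633], 133.84)]
scene jar_center [(0.73, [0.486, 0.09, 0.146], 144.05), (0.5, [0.566, 0.0287, 0.0747], 274.9)]
scene pot_a_center [(0.56, [0.5488, 0.1819, 0.1335], 96.44)]
scene pot_b_center [(0.65, [0.4229, -0.0008, 0.1229], 193.01)]
scene clamp [(0.32, [0.5678, 0.033, 0.1933], 20.85), (0.19, [0.424, -0.0028, 0.1235], 193.87)]
```

Call:
apply_moves:
  commands: [0, 0, 0, 0, 0, -0.05, 0.8, 0, 0, 0, 0, 0, -0.05, 0.8, 0, 0, 0, 0, 0, -0.05, 0.8, 0, 0, 0, 0, 0, -0.04, 0.8, 0, 0, 0, 0, 0, -0.02, 0.8, 0, 0, 0, 0, 0, 0, 0.8]

```text
t: 23.92
tool_pos: [0.5669, 0.0321, 0.1561]
orientation: [2.93, 1.125, 0.003]
force: [-0.7, -0.1, 1.4]
opening: 0.014
```

```bash
python3 st.py; python3 jc.py
```

```text
23.93 [0.5669 0.0321 0.1561] [-0.7 -0.1  1.4] 0.014
[[ 0.743  0.669  0.003]
 [ 0.669 -0.743 -0.002]
 [ 0.     0.003 -1.   ]] -47.98
cap [507.4 113.9] 14.0 125.53
lids [581.6 180.6] 21.8 83.88
wrist [('jar_center', [(0.72, [0.4953, 0.101, 0.1465], 135.66)]), ('pot_a_center', [(0.79, [0.5794, 0.1827, 0.1318], 84.8), (0.19, [0.4961, 0.1029, 0.1448], 134.55)]), ('clamp', [(0.95, [0.3898, 0.2209, 0.062], 132.99), (0.6, [0.5827, 0.1852, 0.1297], 83.66)])]
top jar_center [(0.56, [0.4952, 0.1058, 0.1488], 133.77)]
top pot_a_center [(0.58, [0.5839, 0.1812, 0.1287], 83.04), (0.21, [0.5677, 0.0297, 0.0752], 308.66)]
top pot_b_center [(0.63, [0.4173, 0.0308, 0.1231], 180.54)]
top clamp [(0.75, [0.3863, 0.2209, 0.059], 133.55)]
scene jar_center []
scene pot_a_center [(0.91, [0.5831, 0.1831, 0.1304], 83.42), (0.4, [0.591, 0.3043, 0.0609], 84.69)]
scene pot_b_center [(0.93, [0.4187, 0.032, 0.1245], 180.08)]
scene clamp [(0.36, [0.581, 0.1805, 0.1296], 84.11)]
```

Run:
```python
from h import *
p,d=read_camera("scene"); q,_=read_camera("top"); cv2.imwrite("pics/f.png",np.hstack([cv2.resize(p[100:310,180:450],(400,311)),cv2.resize(q[115:310,175:470],(400,311))]))
```

```text
(no output)
```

View pics/f.png

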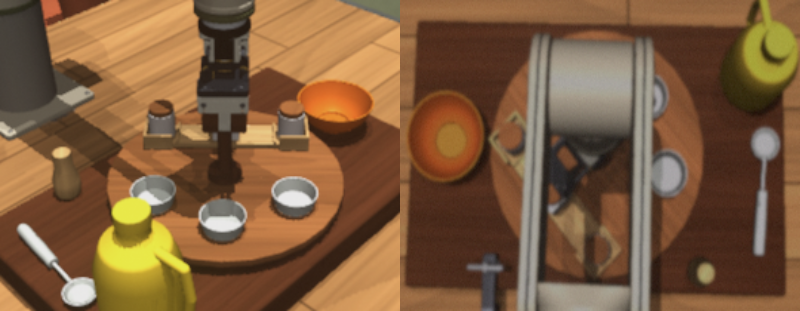

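Both pots stand at px (160,118) and (292,118), and the block's other items haven't moved. The gripper hides the jar here, but the wrist depth view still sees its cap at standing height. Handing in.

```bash
python3 -c "
from h import *
s=read_state();print(s['t'],s['opening'],s['force']);print(close_job())"
```

```text
24.725 0.013761902934538911 [-0.41218496  0.10215877  1.101241  ]
the job is handed in; nothing more can be done
None
```

I stood the square jar upright in the middle of the lane and released it. I then turned the carousel about 34° by the bar handle until the jar lined up with the clamp. The job was handed in at 24.7 s with the gripper still holding the handle (opening 13.8 mm).

- **Regrip:** on the first release the carousel drifted about 4.5° and the jar ended roughly 7–8 mm off the middle. The fingertips also turned out to end about 30 mm short of the reported TCP. I regripped the jar by its cap and set it down again.
- **Placement:** after the second release, the depth measurement put the jar about 1 mm from the lane's middle.
- **Alignment:** the jar's bearing from the post is about 132.5° by gripper yaw and pot positions, and the clamp's is about 133.2°. The networks disagreed slightly, putting the jar at 133.8–135.7°. My rough cap-circle fit read 125.5°, but it saw only part of the cap behind the gripper, so I ignored it.
- **Other items:** both pots stand in their fences, and the jug, bowl, pestle and spoon look where they were. The gripper hid the jar in the last picture. That it was still standing rests on the wrist-depth cap height just before, and its jar detection.

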